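Clamp a single on the record cleaning machine

ROBOT

A 6-joint arm with a two-finger parallel gripper is mounted at the origin on the work surface. World frame = base frame: x ahead of the robot, y to its left, z up, the work surface at z = 0. Lengths are in mm, angles in rad, forces in N, time in s.
With the tool pointing down it reaches from about 325 to 900 mm from the base axis. Payload 3.5 kg.
Tool frame: the origin (TCP) lies at the very end of the fingers, on their centre line; the grasp point (between the pads) lies hold_point_z behind it (hold_point_z is the distance from the TCP to the grasp point, in mm); y points along the fingers, z is the direction in which the jaws open and shut, and the axes are right-handed (so a half turn about y gives the same grasp; the last joint's range is limited). The gripper opens to 85 mm and grips with 20 to 120 N. Pads are 22 mm wide; open, the fingers measure 114 mm over their backs; the gripper's body (76 mm by 85 mm) begins 54 mm behind the grasp point. The pads swing forward as they close: fully open they stand 13 mm farther back than shut.
Start: joints at [1.045, 0.276, -0.026, 1.268, 0, 1.467], TCP at [256.453, 569.959, 231.313] pointing down, gripper open.
Joint ranges: [-3.12, 3.12], [-0.85, 1.88], [-1.08, 1.24], [-1.95, 2.15], [-1.57, 1.53], [-3.14, 3.14]. Speed limits (rad/s): [2.57, 2.57, 3.14, 3.14, 3.14, 3.14].

INTERFACE

Orientations are given as a unit quaternion [w, x, y, z].
In Python, from plant import state, camera, sign_off, find_in, spot_point, hold_point_z gives the robot as it stands.
- The arm moves only by the tool step_arm, never from a script. Its argument "targets" is text: rows parted by semicolons, each of 4 numbers parted by spaces: the shift along the tool's x, y, z in mm, then the turn about the tool's y in degrees. A call has 1 to 12 rows; each row shifts and turns the pose as measured when the row begins, along the tool's axes as they then stand; what a row does not reach is not made up. A row lasts 1/8 s, in which the tool goes at most 62.5 mm and 10.7 degrees, less where a joint would pass 70% of its speed; a pose out of reach is approached as far as the arm can. A call with a gripper value outside its range is refused whole. "hand" is the opening in per cent of the stroke, from 0 (shut) to 100 (fully open), set as the call begins (left out, the last holds). The fingers move at their own pace and stop on an object; "squeeze" is the grip in N (left out, the last holds). Time passes only in rows, so rows that do not move let the fingers close. It gives the time, the measured TCP pose, the force and the opening at its end, in the units of the state.
- state(): the state, without advancing time (a new reading comes with each control period).
- camera(name): name is "scene" or "top" or "wrist"; returns a dict with "frame" (480x640x3 uint8, blue, green, red), "depth" (480x640 float32, mm along the optical axis (not along the pixel's ray), 0 where there is no reading), "K" (3x3 intrinsics, pixels), "rvec" (rotation vector, rad) and "tvec" (3), from world to camera coordinates, as OpenCV has them; the wrist camera has in their place "tool_from_camera" (4x4, takes a point from camera to tool coordinates, whose origin is the TCP and whose axes are the tool frame's). Camera axes: x right, y down, z forward; pixel columns grow to the right and rows downward; lengths in mm; the calibration is good to about 2 mm. A picture is of the moment at which its call begins: read the wrist's pose just before it.
- sign_off(): hands the job in, once; it reports no verdict.
Trained networks look in the newest picture that a camera, given by its name, has taken for a name from the list of things; names that differ only in an ending like _2 or _b are one class to them, and where a whole thing is asked for, a point or a joint stands for the part that bears it (a point fixed in the world has none). Each returns a list of dicts, best first, with "p" (0 to 1); they miss things now and then, are a little off and sometimes report something else, mostly with a low value. They report only what shows in the picture. A call takes as long as a camera call. They do not tell look-alikes from the thing itself.
- find_in(camera, query): "box" ([left, top, right, bottom] in pixels, round what is visible of it).
- spot_point(camera, query): "position" ([column, row] in pixels: a listed point, or the origin of a listed thing).
The state is a dict: "t": time; "joints": joint angles; "joint_vel": joint speeds; "tau": joint torques, N m; "eef_pos": TCP position; "eef_rot": TCP orientation; "wrist_force": force on the tool from outside, world axes, zero at the start; "wrist_torque": the same for the moment, N m; "width": opening from 0.0 (shut) to 1.0 (fully open).
Only numpy, scipy, OpenCV 4.12 (cv2) and the standard library are available. Lean on these libraries where they do the work, as an engineer would, in place of code of your own. Each camera call takes 0.05 s, during which the arm holds its last target. There are 200 camera calls.

TASK

Get the seven-inch single on the record cleaning machine ready for washing: first swing the brush arm off the record, right back to its parking stop. Then lock the clamp that sits loosely in the middle: feel for its hidden slots, push it down against the spring, give it a quarter-turn clockwise (seen from above) to the stop and let go, so that it stays latched down. Keep off the black playing surface and do not knock over or shift the cup, bowl or bottle.

Things in the scene. Friction and masses are not known exactly. Their poses are not given: they have to be found in the camera images.
- machine: Grey record cleaning machine, fixed, 270 x 310 mm, case top 88 mm above the table. Origin: on the table, right under the vertical axis shared by platter, record, hidden hub and clamp; z up, front faces its -x. A post at (+95, -125) mm in its x, y carries the brush arm.
- brush_arm (a joint): Angle of the brush arm about its upright post (rad). 0: parked at its stop, pointing along the machine's -x beside the record. Grows as the arm swings in over the record (clockwise from above, to 1.25); at 0.92 it lies right over the clamp. Starts at 0.8 to 1.05. Stiff hinge (0.12 N m): stays where it is left; can be pushed from the side.
- brush_pivot (a point): Point on the brush arm's hinge axis, level with the middle of the arm's tube (205 mm above the table). The arm points along this point's -x.
- brush_tip (a point): Free end of the arm, a level aluminium tube 14 mm thick, 180 mm from the pivot, 205 mm above the table. Under it, 60 to 130 mm from the pivot, hangs a black brush head 18 mm wide, its underside 186 mm above the table and 10 mm above the top of the clamp's handle.
- platter (a joint): How far the sprung platter, with record and clamp, is pressed down (m): 0 free, 0.018 at most. Pressing the clamp takes about 2 N at first, 10 N at 10 mm, 15 N at 16 mm. With the lugs not over the slots it stops rigidly at about 2 mm. Latched and let go, it stays at about 10 mm; unlatched it springs back to under 2 mm.
- record: The single: black disc 175 mm across. Its playing surface is the ring from 45 to 87.5 mm radius, 139 mm above the table with the platter up; inside it the paper label, 90 mm across, 140 mm above the table, carries the clamp. Origin on the axis at table height when the platter is up. The robot must not touch the playing surface.
- clamp: Loose clamp, about 0.2 kg: aluminium disc 80 mm across, 10 mm thick, with a black bar handle across its top, 64 mm long (along the clamp's x), 14 mm wide, 26 mm high. Origin: centre of the disc's flat underside, which sits on the label; z up; handle top at 36 mm. It may be turned by the bar, held or straddled.
- lugs (a point): On the clamp's axis 15 mm below its underside, hidden: the two bayonet lugs, which point along the clamp's x, on a 28 mm stem that always reaches into the hub, with 1.5 mm of sideways play. Their slots in the hub are hidden too: the clamp, from its start, must be turned 0.35 to 1.3 rad clockwise (seen from above) to bring the lugs over them; only touch tells where.
- hub (a point): Top of the hidden fixed hub, on the axis, 120 mm above the table; only its place is given, its slots' angle is not. Lugs enter within about 0.19 rad of the slots. Pressed past 14 mm they turn clockwise a quarter-turn (1.57 rad) to a hard stop and, let go, rise 4 mm into pockets that hold them. Pressed less, the slots block turning; from the slots, anticlockwise is always blocked.
- cup: White cup with handle, 84 mm wide, 75 mm high, a bystander on the table to the robot's left. Origin at the centre of its underside.
- bowl: Blue bowl, 110 mm wide, 50 mm high, a bystander on the table to the left, farther out. Origin at the centre of its underside.
- bottle: Clear bottle of cleaner with black cap, 54 mm wide, 140 mm high, a bystander on the table to the robot's right. Origin at the centre of its underside.
There are look-alikes about, which are no part of the job. What is meant by the clamp is not turquoise or yellow, and is the smaller of those in its own colour.

How it is judged (in metres and radians):
On the way, in this order (a step that is already met when the one before it is completed fails the run):
1. the brush arm is back at its parking stop while the clamp is still up (value of joint brush_arm below 0.12 rad and value of joint platter below 0.005 m), for 0.2 s.
2. the clamp is pushed down through the slots (value of joint platter above 0.0135 m and z of clamp in the frame of machine below 0.128 m), for 0.1 s.
At the end, for the whole second after the job is handed in: The brush arm is parked (within 0.12 rad of its stop), and the clamp is latched and at rest by itself: platter held 8 to 12 mm down, clamp underside 127 to 133 mm above the table, within 5 mm of the axis and within 0.08 rad of level (value of joint brush_arm below 0.12 rad and value of joint platter between 0.008 and 0.012 m and z of clamp in the frame of machine between 0.127 and 0.133 m and horizontal distance between clamp and machine below 0.005 m and angle between clamp's own z axis and vertical below 0.08 rad and linear speed of clamp below 0.01 m/s); the robot touches nothing.
It fails at once if the robot touches the record's playing surface (contact force between any of the fingers, the arm and record above 1 N).
It fails at once if the cup, bowl or bottle is shifted more than 30 mm or tipped (distance of any of cup, bowl, bottle from where it was at the start of the episode above 0.03 m or angle between any of cup, bowl, bottle's own z axis and vertical above 0.4 rad).
It also fails if it takes over 72 s, if anything falls off the work surface, if the arm or the gripper's body presses on something with over 40 N, if the wrist force passes 120 N, or if a joint passes its speed limit or range.

## Working session

There is one attempt and no reset: what is moved stays moved. The work goes in short steps, Python scripts to look and compute and a tool call to move; the robot and the scene stay as the last step left them, time stands still between calls to the robot, and variables do not carry over. Pictures are saved under pics/ and viewed, about 8 in all and at most 12, crops included, and the job is handed in when it is done.

Besides the shell and the picture viewer there is one more tool, called after "Call:" by a JSON object that holds its "fn" and its "kwargs". step_arm: Moves the arm, as the interface text tells. Its arguments: {"type":"object","properties":{"targets":{"type":"string"},"hand":{"type":"number"},"squeeze":{"type":"number"}},"required":["targets"]}

```bash
ls; mkdir -p pics; cat > h.py <<'E'
import numpy as np, cv2
from scipy.spatial.transform import Rotation as R
from plant import state, camera, sign_off, find_in, spot_point, hold_point_z
def cam(n):
    s=state(); c=camera(n)
    if n=="wrist":
        w,x,y,z=s["eef_rot"]; T=np.eye(4); T[:3,:3]=R.from_quat([x,y,z,w]).as_matrix(); T[:3,3]=s["eef_pos"]
        c["M"]=T@np.array(c["tool_from_camera"])
    else:
        A=np.eye(4); A[:3,:3]=cv2.Rodrigues(np.array(c["rvec"],float))[0]; A[:3,3]=np.ravel(c["tvec"]); c["M"]=np.linalg.inv(A)
    return c
def ray(c,p):
    d=np.linalg.inv(c["K"])@[p[0],p[1],1]; return c["M"][:3,3],c["M"][:3,:3]@d
def at_z(c,p,z):
    o,d=ray(c,p); return o+d*(z-o[2])/d[2]
def at_d(c,p):
    u,v=int(round(p[0])),int(round(p[1])); o,d=ray(c,p); return o+d*c["depth"][v,u]
def proj(c,P):
    q=np.linalg.inv(c["M"])@np.append(P,1); q=c["K"]@q[:3]; return q[:2]/q[2]
E
python3 - <<'E'
from h import *
np.set_printoptions(precision=1,suppress=True)
s=state();print(s,hold_point_z)
for n in("scene","top"):
    c=cam(n);cv2.imwrite(f"pics/{n}1.png",c["frame"])
    print(n,c["M"])
    for q in("machine","brush_pivot","brush_tip","clamp","hub","record","cup","bowl","bottle"):
        print(q,[(np.round(b["box"]).tolist(),round(b["p"],2)) for b in find_in(n,q)[:4]],
         [(np.round(b["position"],1).tolist(),round(b["p"],2),at_d(c,b["position"])) for b in spot_point(n,q)[:4]])
E
```

```text
pics
{'t': 0.0, 'joints': array([ 1. ,  0.3, -0. ,  1.3,  0. ,  1.5]), 'joint_vel': array([-0.,  0., -0., -0., -0.,  0.]), 'tau': array([  0. , -44.6,  29.5,   0. ,   0. ,  -0. ]), 'eef_pos': array([256. , 569.3, 230.1]), 'eef_rot': array([-0.7,  0.7, -0.1,  0.1]), 'wrist_force': array([ 0.4, -0.1, -0.1]), 'wrist_torque': array([-0., -0., -0.]), 'width': 0.9983990956365854} 18.700000000000003
scene [[  -0.7    0.5   -0.5 1418. ]
 [   0.7    0.5   -0.5  807.6]
 [   0.    -0.7   -0.7 1366.9]
 [   0.     0.     0.     1. ]]
machine [([253.0, 191.0, 388.0, 306.0], 0.6), ([292.0, 206.0, 359.0, 252.0], 0.54)] [([320.7, 256.6], 0.96, array([615.8,  44.6,  85.4])), ([262.8, 176.9], 0.74, array([ 473.2, -376.6,   28.7]))]
brush_pivot [([257.0, 195.0, 334.0, 210.0], 0.69)] [([265.3, 200.5], 0.91, array([ 660.3, -137. ,  208.8]))]
brush_tip [([258.0, 198.0, 326.0, 210.0], 0.7)] [([330.5, 207.7], 0.83, array([494.4, -39.3, 139.1]))]
clamp [([230.0, 275.0, 271.0, 306.0], 0.97), ([308.0, 213.0, 334.0, 235.0], 0.75), ([358.0, 280.0, 396.0, 312.0], 0.62), ([268.0, 192.0, 289.0, 210.0], 0.56)] [([251
[... 1614 characters left out ...]
18.2, 211. ]))]
hub [([277.0, 208.0, 390.0, 318.0], 0.56)] [([331.9, 261.6], 0.63, array([552.2, -18.1, 173.5]))]
record [([299.0, 229.0, 362.0, 294.0], 0.87)] [([376.3, 217.6], 0.62, array([ 662.4, -133.2,  216.2])), ([332.5, 267.0], 0.59, array([541.3, -20.2, 149.2]))]
cup [([151.0, 286.0, 199.0, 314.0], 0.56)] [([182.4, 299.5], 0.82, array([462.9, 422.7,   4. ]))]
bowl [([175.0, 212.0, 211.0, 248.0], 0.85), ([454.0, 288.0, 483.0, 307.0], 0.72), ([326.0, 212.0, 389.0, 263.0], 0.7)] [([196.7, 234.7], 0.66, array([659.3, 390.9,   7. ])), ([326.7, 259.7], 0.38, array([551.4,  -4. , 209.9]))]
bottle [([455.0, 291.0, 483.0, 308.0], 0.78)] [([462.0, 301.1], 0.9, array([ 456.4, -383.8,   84.9]))]
```

```bash
python3 - <<'E'
import cv2,numpy as np
a=cv2.imread("pics/top1.png")[140:340,130:500]; b=cv2.imread("pics/scene1.png")[130:380,200:500]
a=cv2.resize(a,(800,432),interpolation=cv2.INTER_CUBIC); b=cv2.resize(b,(720,600),interpolation=cv2.INTER_CUBIC)
cv2.imwrite("pics/a.png",a);cv2.imwrite("pics/b.png",b)
E
```

```text
(no output)
```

View pics/a.png

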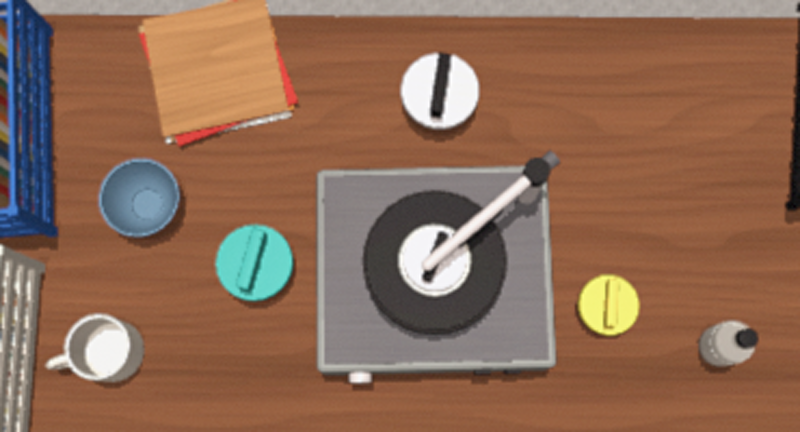

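View pics/b.png

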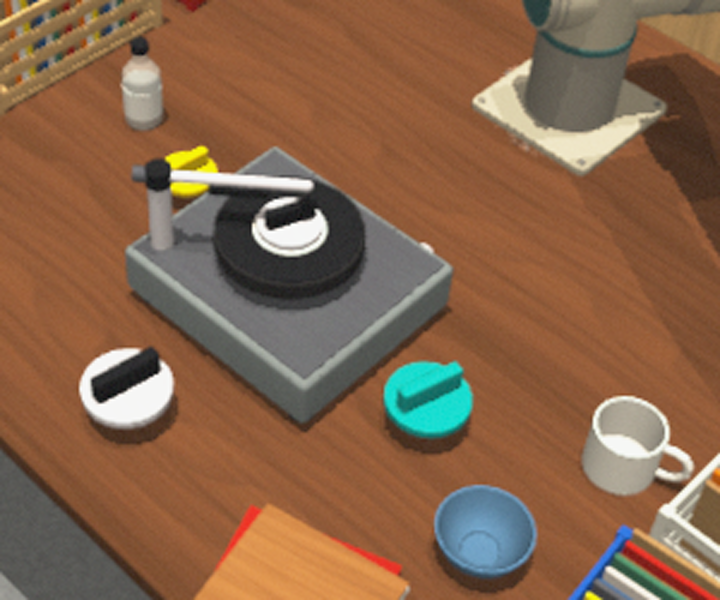

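Clamp candidates (top-view px): the big white one behind the machine (333,182), turquoise (247,262), yellow (412,281), and the small white one on the record (332,261). The last fits the description: same colour as the big white one but smaller. Next I measure the machine, arm and clamp.

```bash
cat >> h.py <<'E'
def cloud(c):
    v,u=np.mgrid[:480,:640]; D=c["depth"]; q=np.stack([u*D,v*D,D],-1)@np.linalg.inv(c["K"]).T
    P=q@c["M"][:3,:3].T+c["M"][:3,3]; P[D==0]=np.nan; return P
def circ(p):
    A=np.c_[2*p,np.ones(len(p))]; s=np.linalg.lstsq(A,(p**2).sum(1),rcond=None)[0]; return s[:2],np.sqrt(s[2]+s[:2]@s[:2])
def tri(c1,p1,c2,p2):
    o1,d1=ray(c1,p1);o2,d2=ray(c2,p2);A=np.c_[d1,-d2];t=np.linalg.lstsq(A,o2-o1,rcond=None)[0]
    a,b=o1+d1*t[0],o2+d2*t[1];return (a+b)/2,np.linalg.norm(a-b)
def tool():
    s=state();w,x,y,z=s["eef_rot"];return np.array(s["eef_pos"]),R.from_quat([x,y,z,w]).as_matrix(),s
E
python3 - <<'E'
from h import *
np.set_printoptions(precision=3,suppress=True)
p,Rm,s=tool();print(p,Rm)
cs={n:cam(n) for n in("scene","top")}
for n,c in cs.items():
    P=cloud(c);near=(P[...,0]>380)&(P[...,0]<760)&(abs(P[...,1])<230)
    m=near&(P[...,2]>70)&(P[...,2]<105)
    q=P[m];q=q[(q[:,1]<170)&(q[:,1]>-190)]
    print(n,"case z",np.median(q[:,2]),cv2.minAreaRect(q[:,:2].astype(np.float32)))
    g=c["frame"].max(2)
    # record: dark px at z~139
    m=near&(abs(P[...,2]-139)<10)&(np.hypot(P[...,0]-556,P[...,1]+15)<110)
    q=P[m];(cc,r)=cv2.minEnclosingCircle(q[:,:2].astype(np.float32));print("record",np.median(q[:,2]),cc,r,len(q))
    m=near&(P[...,2]>193)&(P[...,2]<225);q=P[m];print("arm",len(q),cv2.minAreaRect(q[:,:2].astype(np.float32)),np.median(q[:,2]))
    vx,vy,x0,y0=cv2.fitLine(q[:,:2].astype(np.float32),cv2.DIST_HUBER,0,.01,.01).ravel();d=np.array([vx,vy]);t=(q[:,:2]-[x0,y0])@d
    print("line",d,np.array([x0,y0])+d*t.min(),np.array([x0,y0])+d*t.max())
pv=tri(cs["scene"],(265.3,200.5),cs["top"],(379.4,217.9));print("pivot",pv)
print("pivot z205",at_z(cs["scene"],(265.3,200.5),205),at_z(cs["top"],(379.4,217.9),205))
print("machine hub z120",at_z(cs["scene"],(318.9,226.3),120),at_z(cs["top"],(331.9,261.6),120))
E
```

```text
[256.438 569.964 231.322] [[ 0.912 -0.     0.41 ]
 [-0.41   0.     0.912]
 [-0.    -1.     0.   ]]
scene case z 87.15080170620763 ((559.4065551757812, -13.908966064453125), (286.5767822265625, 318.0284423828125), 1.8387826681137085)
record 137.5315953215944 (566.940673828125, -15.947742462158203) 96.83060455322266 1880
arm 502 ((610.7080078125, -80.4266128540039), (35.94659423828125, 209.21942138671875), 44.01658630371094) 207.37858872149707
line [ 0.668 -0.744] [545.981   2.269] [ 685.981 -153.811]
top case z 89.47675015984953 ((556.584716796875, -16.905868530273438), (282.0401306152344, 307.2178649902344), 1.5200303792953491)
record 139.3127769828543 (561.5091552734375, -15.116934776306152) 91.9632339477539 2813
arm 556 ((613.6132202148438, -78.15502166748047), (31.78230094909668, 210.72259521484375), 37.84904098510742) 211.7886307448034
line [ 0.652 -0.758] [540.718  -1.55 ] [ 678.331 -161.392]
pivot (array([ 661.616, -139.825,  208.803]), np.float64(5.907675229344941))
pivot z205 [ 657.857 -140.065  205.   ] [ 664.508 -142.645  205.   ]
machine hub z120 [559.54  -21.258 120.   ] [560.695 -19.015 120.   ]
```

Call:
{"fn": "step_arm", "kwargs": {"targets": "45 -2 -31 0;45 -2 -31 0;45 -2 -31 0;45 -2 -31 0;45 -2 -31 0;45 -2 -31 0;45 -2 -31 0;45 -2 -31 0;45 -2 -31 0;45 -2 -31 0;45 -2 -31 0;45 -2 -31 0", "hand": 0}}

```text
t: 3.5
eef_pos: [608.0, -3.0, 257.9]
eef_rot: [0.694, -0.69, 0.143, -0.148]
wrist_force: [0.6, 1.1, 0.4]
width: -0.001
```

Call:
{"fn": "step_arm", "kwargs": {"targets": "0 34 0 0;0 34 0 0;0 0 0 0;-10 0 -11.5 0;-10 0 -11.5 0;-10 0 -11.5 0;-5 0 -14 0;-5 0 -14 0;-5 0 -14 0"}}

```text
t: 4.62
eef_pos: [538.5, -61.9, 194.2]
eef_rot: [0.694, -0.689, 0.139, -0.155]
wrist_force: [1.2, 0.1, -0.8]
width: 0.001
```

```bash
python3 - <<'E'
from h import *
p,Rm,s=tool();print(p,Rm,s["wrist_force"],s["joints"])
c=cam("top");cv2.imwrite("pics/c.png",cv2.resize(c["frame"][180:340,240:440],(800,640),interpolation=cv2.INTER_CUBIC)[:600])
E
```

```text
[538.48604078 -61.86094868 194.18770634] [[ 0.91298446  0.0230586   0.40734222]
 [-0.40749698  0.00225296  0.91320378]
 [ 0.02013947 -0.99973158  0.01145323]] [ 1.17071283  0.09904472 -0.75060589] [-0.2377829   0.13785823 -0.27892884  1.13212777  0.00762106  0.1819871 ]
```

View pics/c.png

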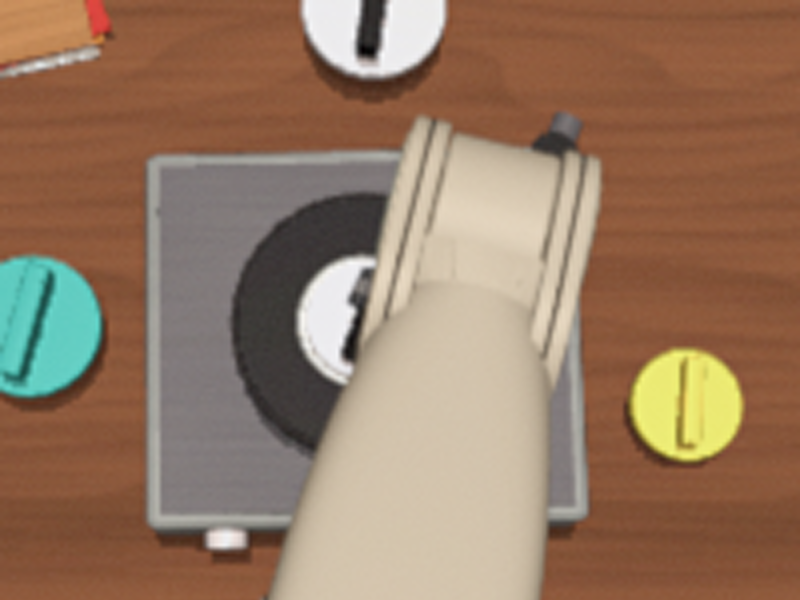

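The brush stub at (565,125) has turned and the clamp is uncovered, so the arm is swinging.

Call:
{"fn": "step_arm", "kwargs": {"targets": "-3 0 -13.5 0;-3 0 -13.5 0;-3 0 -13.5 0;2 0 -9 0;2 0 -9 0;2 0 -9 0;0 0 0 0"}}

```text
t: 5.55
eef_pos: [506.1, -118.6, 193.2]
eef_rot: [0.703, -0.681, 0.139, -0.154]
wrist_force: [0.2, 2.2, 0.8]
width: 0.002
```

Call:
{"fn": "step_arm", "kwargs": {"targets": "3 0 -7 0;3 0 -7 0;0 0 0 0"}}

```text
t: 5.92
eef_pos: [506.1, -117.7, 193.8]
eef_rot: [0.718, -0.666, 0.138, -0.148]
wrist_force: [-0.3, -0.3, -0.6]
width: -0.005
```

Call:
{"fn": "step_arm", "kwargs": {"targets": "0 0 20 0;0 -30 20 0;0 -30 10 0;0 -30 0 0;0 0 0 0"}}

```text
t: 6.55
eef_pos: [522.8, -78.7, 288.2]
eef_rot: [0.717, -0.668, 0.139, -0.147]
wrist_force: [0.5, -0.3, -0.6]
width: 0.003
```

```bash
python3 - <<'E'
from h import *
np.set_printoptions(precision=3,suppress=True)
p,Rm,s=tool();print(p,Rm,s["wrist_force"],s["joints"])
c=cam("scene");P=cloud(c);cv2.imwrite("pics/d.png",cv2.resize(c["frame"][150:330,210:430],(733,600),interpolation=cv2.INTER_CUBIC))
c=cam("wrist");cv2.imwrite("pics/e.png",c["frame"]);print(c["M"])
E
```

```text
[522.801 -78.68  288.238] [[ 0.918  0.025  0.395]
 [-0.396  0.066  0.916]
 [-0.004 -0.998  0.07 ]] [ 0.467 -0.347 -0.555] [-0.311  0.072 -0.153  1.342  0.07   0.097]
[[  0.395   0.878   0.27  455.078]
 [  0.916  -0.399  -0.043 -60.744]
 [  0.07    0.265  -0.962 430.031]
 [  0.      0.      0.      1.   ]]
```

View pics/d.png

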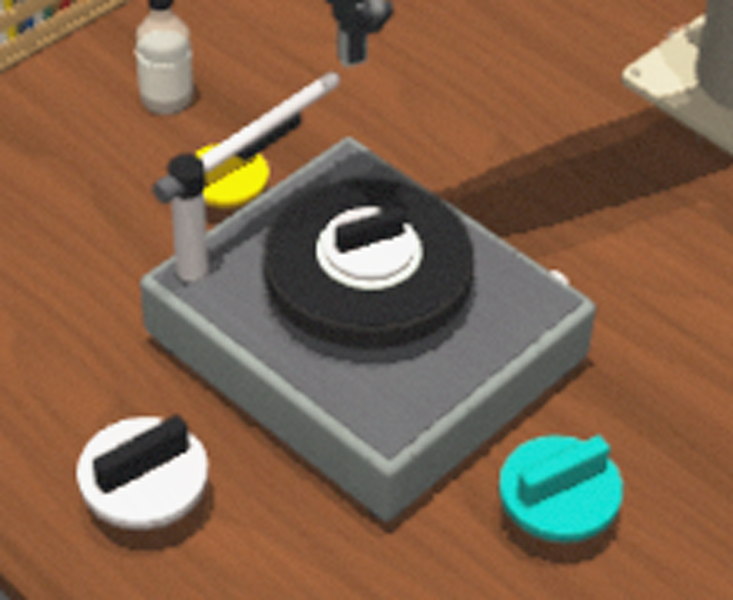

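The brush arm lies parallel to the case's right edge, so it is parked, and the clamp is clear. Next I get the clamp pose from wrist depth and colour.

```bash
cat > cl.py <<'E'
from h import *
np.set_printoptions(precision=3,suppress=True)
def clamp(n,ctr=(560,-16)):
    c=cam(n);P=cloud(c);f=c["frame"].astype(int);near=np.hypot(P[...,0]-ctr[0],P[...,1]-ctr[1])<45
    h=near&(f.max(2)<90)&(P[...,2]>160)&(P[...,2]<190)&(np.hypot(P[...,0]-ctr[0],P[...,1]-ctr[1])<42)
    t=P[h];r=cv2.minAreaRect(t[:,:2].astype(np.float32));b=cv2.boxPoints(r);e=max((b[1]-b[0],b[2]-b[1]),key=np.linalg.norm)
    w=near&(f.min(2)>150)&(P[...,2]>143)&(P[...,2]<156);q=P[w]
    zt=np.percentile(t[:,2],80); 
    print(n,"handle n",len(t),"ctr",r[0],"size",r[1],"ang",np.degrees(np.arctan2(e[1],e[0])),"z",np.median(t[:,2]),zt)
    if len(q)>20: print("disc enclosing",cv2.minEnclosingCircle(q[:,:2].astype(np.float32)),"z",np.median(q[:,2]))
    return c,P
if __name__=="__main__":
    p,Rm,s=tool();print(p,s["joints"])
    for n in("wrist","scene","top"):
        c,P=clamp(n)
        print([(np.round(b["position"],1).tolist(),round(b["p"],2),at_z(c,b["position"],140)) for b in spot_point(n,"clamp")[:3]],
          [(b["position"],round(b["p"],2),at_z(c,b["position"],120)) for b in spot_point(n,"hub")[:1]],
          [(b["position"],round(b["p"],2),at_z(c,b["position"],0)) for b in spot_point(n,"machine")[:1]])
        m=(P[...,2]>196)&(P[...,2]<225)&(P[...,0]>440)&(P[...,0]<650)&(P[...,1]<-105)&(P[...,1]>-170)
        if m.sum()>20: print("arm line",cv2.fitLine(P[m][:,:2].astype(np.float32),cv2.DIST_HUBER,0,.01,.01).ravel())
E
python3 cl.py
```

```text
[521.    -78.082 285.239] [-0.311  0.074 -0.158  1.341  0.07   0.097]Traceback (most recent call last):
  File "cl.py", line 15, in <module>
    c,P=clamp(n)
        ~~~~~^^^
  File "cl.py", line 8, in clamp
    zt=np.percentile(t[:,2],80);
    return _quantile_unchecked(
        a, q, axis, out, overwrite_input, method, keepdims, weights)
    return _ureduce(a,
                    func=_quantile_ureduce_func,
    ...<5 lines>...
                    overwrite_input=overwrite_input,
                    method=method)
    r = func(a, **kwargs)
    result = _quantile(arr,
                       quantiles=q,
    ...<2 lines>...
                       out=out,
                       weights=wgt)
    slices_having_nans = np.isnan(arr[-1, ...])
                                  ~~~^^^^^^^^^
IndexError: index -1 is out of bounds for axis 0 with size 0
```

View pics/e.png

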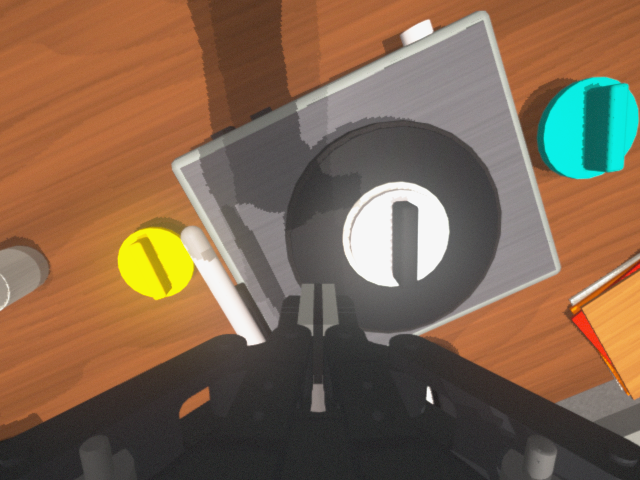

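The wrist view shows the small white clamp at about (400,240). Its handle is nearly along the image's vertical, which is tool x, and the brush arm at the left is parallel to the case edge.

```bash
sed -i 's/f.max(2)<90/f.max(2)<130/; s/>160)&(P\[...,2\]<190)/>164)\&(P[...,2]<192)/' cl.py; sed -i 's/    zt=/    if len(t)<5: print(n,"none"); return c,P\n    zt=/' cl.py; sed -i 's/    t=P\[h\];r=/    t=P[h]\n    if len(t)<5: print(n,"none",P[240,404],f[240,404]); return c,P\n    r=/' cl.py; python3 cl.py
```

```text
[520.486 -77.903 284.468] [-0.311  0.074 -0.159  1.341  0.07   0.097]
wrist handle n 1782 ctr (560.7679443359375, -14.611295700073242) size (13.616591453552246, 63.31264877319336) ang -20.253162 z 176.33237517363568 177.10432140458664
disc enclosing ((561.4467163085938, -14.059547424316406), 40.15514373779297) z 150.79137417690274
[([436.2, 398.4], 0.95, array([724.182, -32.99 , 140.   ])), ([156.3, 263.2], 0.86, array([ 499.417, -199.051,  140.   ])), ([578.8, 132.7], 0.72, array([540.348, 149.627, 140.   ]))] [] [([363.3, 208.6], 0.77, array([561.738, -15.016,   0.   ]))]
arm line [   0.997    0.084  522.882 -136.582]
scene handle n 99 ctr (565.02783203125, -10.284502029418945) size (17.789323806762695, 61.33934783935547) ang -14.882167 z 172.05170618630655 175.13754309494215
disc enclosing ((562.0343017578125, -14.299808502197266), 42.03070831298828) z 148.48513298531373
[([324.0, 223.4], 0.88, array([554.506,  -6.156, 140.   ])), ([378.1, 296.4], 0.83, array([637.25 , 275.135, 140.   ])), ([278.1, 203.9], 0.65, array([ 597.197, -156.232,  140.   ]))] [([321.5, 228.8], 0.68, array([561.067,  -8.951, 120.   ]))] [([318.7, 257.3], 0.61, array([568.768,  -8.452,   0.   ]))]
arm line [   1.       0.03   565.555 -134.911]
top handle n 112 ctr (560.708740234375, -14.986270904541016) size (13.232000350952148, 62.82200622558594) ang -20.142593 z 175.56143338621246 177.61673807818767
disc enclosing ((560.26220703125, -14.450100898742676), 43.58747482299805) z 150.0492947323554
[([335.5, 183.5], 0.76, array([780.469, -28.448, 140.   ])), ([248.0, 262.9], 0.69, array([552.731, 210.029, 140.   ])), ([330.6, 257.4], 0.64, array([569.117, -15.094, 140.   ]))] [([331.3, 260.5], 0.69, array([563.77 , -17.347, 120.   ]))] [([328.4, 267.5], 0.91, array([561.627, -10.578,   0.   ]))]
```

The three views agree: handle centre (560.8, −14.8), axis −20.2°, top at 176. The brush arm line sits at 0.03 rad, which equals the machine's yaw, so it is parked. Now I centre over the clamp and turn half round, to leave j6 room for the clockwise work.

Call:
{"fn": "step_arm", "kwargs": {"targets": "6 0 37 0;6 0 37 0;0 0 0 -10.2;0 0 0 -10.2;0 0 0 -10.2;0 0 0 -10.2;0 0 0 -10.2;0 0 0 -10.2;0 0 0 -10.2;0 0 0 -10.2;0 0 0 -10.2;0 0 0 -10.2", "hand": 50}}

```text
t: 8.8
eef_pos: [563.5, -12.5, 291.4]
eef_rot: [0.546, -0.52, -0.485, 0.443]
wrist_force: [1.3, 0.1, -0.3]
width: 0.501
```

Call:
{"fn": "step_arm", "kwargs": {"targets": "0 0 0 -10.2;0 0 0 -10.2;0 0 0 -10.2;0 0 0 -10.2;0 0 0 -10.2;0 0 0 -10.2;0 0 0 -10.2;0 0 0 -10.2;0 0 0 0"}}

```text
t: 9.93
eef_pos: [563.8, -12.4, 291.9]
eef_rot: [-0.079, 0.089, 0.726, -0.677]
wrist_force: [0.1, -0.0, -0.9]
width: 0.501
```

```bash
cat > g.py <<'E'
from h import *
np.set_printoptions(precision=3,suppress=True)
p,Rm,s=tool();print(s["t"],p,s["joints"],"F",s["wrist_force"],"w",s["width"],"T",s["wrist_torque"]);print(Rm)
d=np.array([560.8,-14.8,p[2]])-p;print("tool delta",Rm.T@d,"yaw x",np.degrees(np.arctan2(Rm[1,0],Rm[0,0])))
E
python3 g.py
```

```text
9.925 [563.82  -12.411 291.888] [-0.173  0.13  -0.081  1.349  0.07  -3.076] F [ 0.101 -0.002 -0.854] w 0.5006357221471999 T [-0.067  0.004 -0.044]
[[-0.972  0.022 -0.235]
 [ 0.236  0.067 -0.969]
 [-0.006 -0.997 -0.07 ]]
tool delta [ 2.372 -0.228  3.025] yaw x 166.35989792301177
```

Call:
{"fn": "step_arm", "kwargs": {"targets": "1 30 3 6.5;1 30 3 0;1 31 3 0;0 0 0 0"}}

```text
t: 10.42
eef_pos: [561.4, -14.1, 199.6]
eef_rot: [-0.125, 0.134, 0.72, -0.67]
wrist_force: [-1.2, -0.1, 0.5]
width: 0.498
```

```bash
python3 g.py; python3 - <<'E'
from cl import *
clamp("wrist");c=cam("wrist");cv2.imwrite("pics/f.png",c["frame"])
E
```

```text
10.425 [561.374 -14.103 199.607] [-0.177  0.17  -0.23   1.157  0.07  -2.95 ] F [-1.153 -0.136  0.455] w 0.49827675945390226 T [-0.086  0.01  -0.036]
[[-0.933  0.026 -0.359]
 [ 0.359  0.067 -0.931]
 [ 0.    -0.997 -0.071]]
tool delta [ 0.285 -0.061  0.854] yaw x 158.93134637015308
wrist handle n 3525 ctr (562.0860595703125, -14.026115417480469) size (14.07443618774414, 63.76408004760742) ang -20.09617 z 176.5906835266421 177.1887175167252
disc enclosing ((561.9532470703125, -13.944557189941406), 39.806060791015625) z 150.86587849154566
```

View pics/f.png

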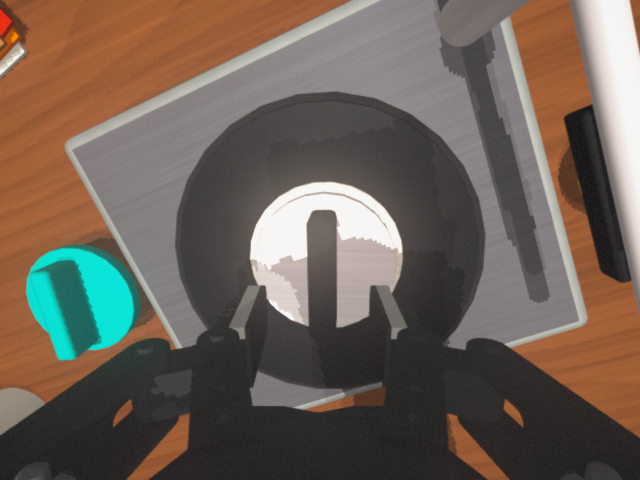

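The close view confirms it: small white disc with a black bar, centred between the open pads. Now I go down and grip.

Call:
{"fn": "step_arm", "kwargs": {"targets": "0 20 1.5 0;0 20 1.5 0;0 2 0 0"}}

```text
t: 10.9
eef_pos: [569.9, -15.4, 167.1]
eef_rot: [-0.118, 0.141, 0.72, -0.67]
wrist_force: [-0.2, 0.1, 0.2]
width: 0.499
```

Call:
{"fn": "step_arm", "kwargs": {"targets": "0 0 0 0;0 0 0 0;0 0 0 0;0 0 0 0;0 0 0 0", "hand": 0, "squeeze": 40}}

```text
t: 11.52
eef_pos: [571.8, -15.8, 170.6]
eef_rot: [-0.117, 0.143, 0.719, -0.67]
wrist_force: [0.1, -0.2, -2.4]
width: 0.147
```

```bash
python3 g.py
```

```text
11.525 [571.816 -15.773 170.567] [-0.177  0.194 -0.266  1.074  0.07  -2.947] F [ 0.101 -0.218 -2.421] w 0.14698417851046572 T [-0.099  0.063 -0.011]
[[-0.932  0.049 -0.359]
 [ 0.362  0.062 -0.93 ]
 [-0.023 -0.997 -0.076]]
tool delta [10.618 -0.476  3.053] yaw x 158.78033962712385
```

Stopped short: too high and 10 mm along the bar. Reopening and correcting.

Call:
{"fn": "step_arm", "kwargs": {"targets": "0 0 0 0;0 0 0 0;10 0 3 0;0 0 0 0;0 0 0 0", "hand": 50}}

```text
t: 12.15
eef_pos: [561.5, -14.9, 171.3]
eef_rot: [-0.116, 0.143, 0.72, -0.669]
wrist_force: [1.3, 0.8, -0.2]
width: 0.504
```

```bash
python3 g.py; python3 - <<'E'
from cl import *
clamp("wrist");clamp("top");clamp("scene")
E
python3 g.py
```

```text
12.15 [561.474 -14.879 171.317] [-0.178  0.174 -0.289  1.069  0.071 -2.949] F [ 1.292  0.829 -0.213] w 0.5035456111981392 T [-0.045  0.06  -0.029]
[[-0.932  0.051 -0.359]
 [ 0.362  0.062 -0.93 ]
 [-0.025 -0.997 -0.077]]
tool delta [ 0.657 -0.03   0.169] yaw x 158.78190445280455
wrist handle n 5302 ctr (563.7305908203125, -16.155929565429688) size (52.71611022949219, 56.766845703125) ang -66.62943 z 176.8158622048522 178.32213063006023
disc enclosing ((562.5552978515625, -13.344269752502441), 40.1878662109375) z 150.85767999485319
top none [ 647.286 -240.946    1.456] [ 59  89 140]
scene handle n 130 ctr (565.5882568359375, -12.638923645019531) size (53.2934684753418, 55.971702575683594) ang -63.272827 z 175.74822080421404 184.84733520300614
disc enclosing ((565.0421142578125, -11.285002708435059), 39.96704864501953) z 148.13477968229017
12.3 [561.53  -14.868 171.155] [-0.178  0.174 -0.289  1.069  0.071 -2.949] F [-0.33   0.438  0.595] w 0.4998998638409406 T [-0.04   0.051 -0.   ]
[[-0.932  0.051 -0.359]
 [ 0.362  0.062 -0.93 ]
 [-0.025 -0.997 -0.077]]
tool delta [ 0.705 -0.033  0.199] yaw x 158.78523891237487
```

Call:
{"fn": "step_arm", "kwargs": {"targets": "0 7 0.5 0;0 0 0 0;0 7 0.5 0;0 0 0 0"}}

```text
t: 12.8
eef_pos: [561.8, -15.0, 155.6]
eef_rot: [-0.116, 0.143, 0.72, -0.67]
wrist_force: [-0.4, 1.2, -0.3]
width: 0.501
```

```bash
python3 g.py
```

```text
12.8 [561.844 -14.951 155.637] [-0.178  0.188 -0.307  1.037  0.07  -2.949] F [-0.389  1.194 -0.302] w 0.5013788661656712 T [-0.036  0.026  0.039]
[[-0.932  0.05  -0.359]
 [ 0.362  0.063 -0.93 ]
 [-0.024 -0.997 -0.076]]
tool delta [ 1.027 -0.043  0.234] yaw x 158.781919931712
```

Call:
{"fn": "step_arm", "kwargs": {"targets": "0 0 0 0;0 0 0 0;0 0 0 0;0 0 0 0;0 0 0 0", "hand": 0, "squeeze": 40}}

```text
t: 13.42
eef_pos: [562.2, -15.0, 157.1]
eef_rot: [-0.116, 0.143, 0.719, -0.67]
wrist_force: [-1.2, 1.1, 2.5]
width: 0.151
```

```bash
python3 g.py
```

```text
13.425 [562.207 -14.977 157.092] [-0.178  0.187 -0.305  1.039  0.07  -2.949] F [-1.151  1.075  2.482] w 0.15139852490570674 T [-0.025  0.34  -0.015]
[[-0.932  0.051 -0.359]
 [ 0.362  0.062 -0.93 ]
 [-0.025 -0.997 -0.076]]
tool delta [ 1.375 -0.061  0.341] yaw x 158.78409932816777
```

Call:
{"fn": "step_arm", "kwargs": {"targets": "0 4 0 0;0 1 0 0;0 1 0 0;0 1 0 0"}}

```text
t: 13.92
eef_pos: [562.5, -14.9, 153.9]
eef_rot: [-0.116, 0.144, 0.719, -0.67]
wrist_force: [-3.8, 1.6, 8.4]
width: 0.154
```

```bash
python3 g.py
```

```text
13.925 [562.523 -14.891 153.853] [-0.177  0.189 -0.31   1.031  0.069 -2.948] F [-3.813  1.581  8.441] w 0.15408147123256172 T [-0.009  0.913 -0.076]
[[-0.932  0.052 -0.36 ]
 [ 0.362  0.061 -0.93 ]
 [-0.027 -0.997 -0.075]]
tool delta [ 1.638 -0.084  0.535] yaw x 158.74414600292295
```

Call:
{"fn": "step_arm", "kwargs": {"targets": "0 0 0 6;0 0 0 6;0 0 0 6;0 0 0 0"}}

```text
t: 14.42
eef_pos: [563.9, -14.7, 154.6]
eef_rot: [-0.228, 0.25, 0.692, -0.638]
wrist_force: [-2.2, 0.5, 4.4]
width: 0.152
```

```bash
python3 g.py
```

```text
14.425 [563.942 -14.692 154.584] [-0.177  0.189 -0.309  1.029  0.07  -2.627] F [-2.185  0.511  4.407] w 0.15249298800411373 T [-0.053  0.607  0.097]
[[-0.771  0.055 -0.635]
 [ 0.637  0.061 -0.769]
 [-0.004 -0.997 -0.082]]
tool delta [ 2.353 -0.18   2.077] yaw x 140.43732607652746
```

Call:
{"fn": "step_arm", "kwargs": {"targets": "1 3 1 5;0 2 0 5;0 2 0 5;0 2 0 0"}}

```text
t: 14.92
eef_pos: [564.7, -13.9, 154.0]
eef_rot: [-0.314, 0.332, 0.657, -0.599]
wrist_force: [-5.6, 0.8, 14.5]
width: 0.158
```

```bash
python3 g.py
```

```text
14.925 [564.692 -13.908 154.027] [-0.176  0.187 -0.312  1.022  0.071 -2.366] F [-5.576  0.774 14.549] w 0.15809080926711153 T [0.037 1.523 0.249]
[[-0.583  0.061 -0.81 ]
 [ 0.813  0.061 -0.58 ]
 [ 0.014 -0.996 -0.085]]
tool delta [ 1.543 -0.29   3.671] yaw x 125.64913655222654
```

Call:
{"fn": "step_arm", "kwargs": {"targets": "1 -1 2 5;0 1 1 5;0 2 0 0;0 2 0 0"}}

```text
t: 15.42
eef_pos: [564.0, -14.9, 154.1]
eef_rot: [-0.367, 0.384, 0.629, -0.568]
wrist_force: [-7.4, 1.5, 17.3]
width: 0.157
```

```bash
python3 g.py
```

```text
15.425 [563.966 -14.925 154.087] [-0.178  0.182 -0.319  1.015  0.07  -2.197] F [-7.39   1.523 17.318] w 0.15672635342897426 T [0.132 1.596 0.023]
[[-0.436  0.066 -0.897]
 [ 0.9    0.059 -0.433]
 [ 0.024 -0.996 -0.086]]
tool delta [ 1.494 -0.203  2.787] yaw x 115.86900178504546
```

Call:
{"fn": "step_arm", "kwargs": {"targets": "1 -1 2 5;0 1 1 5;0 2 0 0;0 2 0 0"}}

```text
t: 15.92
eef_pos: [563.7, -15.6, 154.1]
eef_rot: [-0.417, 0.433, 0.596, -0.532]
wrist_force: [-6.7, 1.0, 17.4]
width: 0.157
```

```bash
python3 g.py
```

```text
15.925 [563.663 -15.555 154.123] [-0.179  0.177 -0.325  1.007  0.07  -2.027] F [-6.65   1.001 17.378] w 0.15658605220933602 T [0.114 1.556 0.064]
[[-0.277  0.073 -0.958]
 [ 0.96   0.058 -0.273]
 [ 0.035 -0.996 -0.086]]
tool delta [ 1.518 -0.166  2.537] yaw x 106.09064060687685
```

Call:
{"fn": "step_arm", "kwargs": {"targets": "1 -1 2 5;0 1 1 5;0 2 0 0;0 2 0 0"}}

```text
t: 16.42
eef_pos: [563.4, -15.9, 154.1]
eef_rot: [-0.464, 0.48, 0.559, -0.492]
wrist_force: [-6.4, 0.8, 15.4]
width: 0.157
```

```bash
python3 g.py
```

```text
16.425 [563.397 -15.943 154.103] [-0.179  0.172 -0.331  0.999  0.069 -1.855] F [-6.447  0.828 15.391] w 0.15702128305035407 T [0.154 1.538 0.104]
[[-0.11   0.08  -0.991]
 [ 0.993  0.056 -0.105]
 [ 0.047 -0.995 -0.085]]
tool delta [ 1.42  -0.143  2.452] yaw x 96.3052895612284
```

Call:
{"fn": "step_arm", "kwargs": {"targets": "1 -1 2 5;0 1 1 5;0 2 0 0;0 2 0 0"}}

```text
t: 16.92
eef_pos: [563.1, -16.2, 153.9]
eef_rot: [-0.508, 0.522, 0.518, -0.448]
wrist_force: [-5.3, 0.8, 13.8]
width: 0.155
```

```bash
python3 g.py
```

```text
16.925 [563.093 -16.162 153.892] [-0.178  0.168 -0.337  0.99   0.067 -1.683] F [-5.283  0.807 13.756] w 0.1545810772697468 T [0.124 1.386 0.084]
[[ 0.061  0.086 -0.994]
 [ 0.996  0.052  0.066]
 [ 0.058 -0.995 -0.082]]
tool delta [ 1.218 -0.125  2.37 ] yaw x 86.5014318368628
```

```bash
python3 - <<'E'
from h import *
c=cam("scene");a=cv2.resize(c["frame"][195:265,275:375],(760,532),interpolation=cv2.INTER_CUBIC)
cv2.imwrite("pics/g.png",a)
c=cam("wrist");cv2.imwrite("pics/w.png",c["frame"])
E
```

```text
(no output)
```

View pics/w.png

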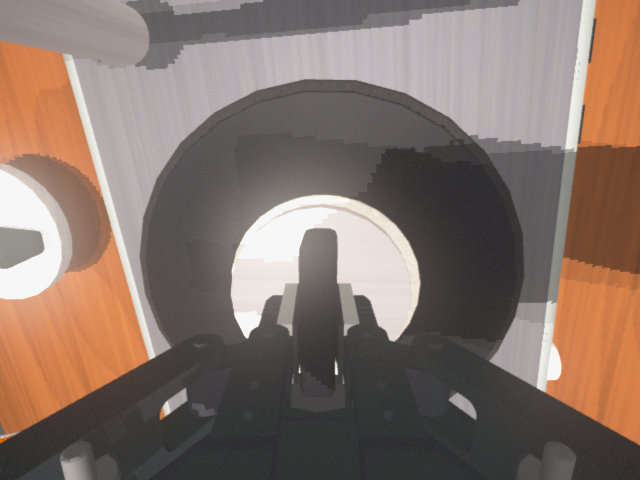

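View pics/g.png

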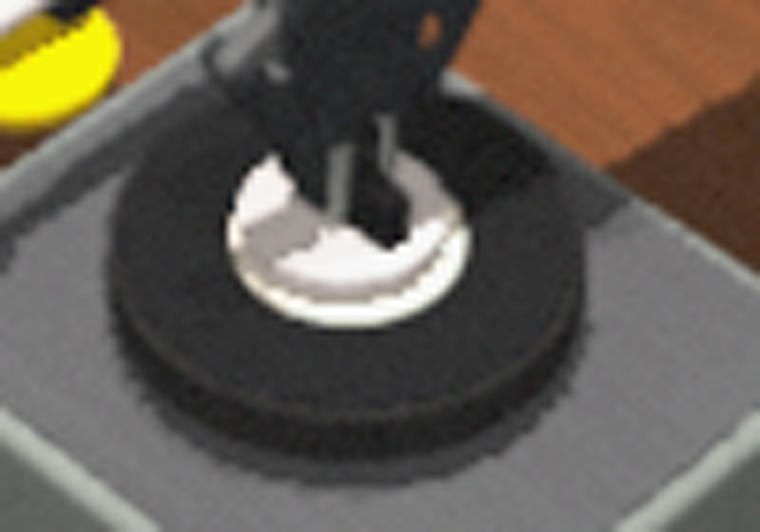

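The clamp has turned with the gripper (bar between the pads at (320,300) in the wrist view). It may be tilted by the tool's 5° lean, so I'll loosen, rest the fingertips on the disc and press again.

Call:
{"fn": "step_arm", "kwargs": {"targets": "0 0 0 0;0 0 0 0;1 0 1 0;0 2 0 0;0 2 0 0;0 2 0 0;0 2 0 0", "hand": 24, "squeeze": 20}}

```text
t: 17.9
eef_pos: [562.4, -15.3, 145.5]
eef_rot: [-0.507, 0.522, 0.518, -0.45]
wrist_force: [-3.1, -0.3, 8.3]
width: 0.241
```

```bash
python3 g.py
```

```text
17.9 [562.353 -15.258 145.545] [-0.176  0.175 -0.348  0.973  0.065 -1.684] F [-3.1   -0.339  8.251] w 0.24063137789426725 T [-0.053  0.798  0.004]
[[ 0.058  0.085 -0.995]
 [ 0.997  0.051  0.063]
 [ 0.056 -0.995 -0.081]]
tool delta [ 0.366 -0.108  1.573] yaw x 86.66141876888739
```

Call:
{"fn": "step_arm", "kwargs": {"targets": "0 2 0 0;0 2 0 0;0 2 0 0;0 3 0 0"}}

```text
t: 18.4
eef_pos: [562.4, -15.3, 140.8]
eef_rot: [-0.507, 0.522, 0.518, -0.45]
wrist_force: [-5.5, 0.5, 11.4]
width: 0.238
```

```bash
python3 g.py
```

```text
18.4 [562.385 -15.314 140.765] [-0.175  0.179 -0.354  0.963  0.063 -1.683] F [-5.503  0.547 11.398] w 0.23804470678316494 T [-0.055  1.244  0.047]
[[ 0.059  0.084 -0.995]
 [ 0.997  0.049  0.063]
 [ 0.054 -0.995 -0.081]]
tool delta [ 0.42  -0.108  1.609] yaw x 86.6371608388106
```

It's going down: 10 mm at 11 N matches the spring curve, so the lugs are in the slots. Pressing on.

Call:
{"fn": "step_arm", "kwargs": {"targets": "0 3 0 0;0 3 0 0;0 3 0 0;0 3 0 0;0 3 0 0"}}

```text
t: 19.02
eef_pos: [562.4, -15.3, 135.0]
eef_rot: [-0.506, 0.523, 0.517, -0.451]
wrist_force: [-7.3, 0.6, 16.6]
width: 0.24
```

```bash
python3 g.py
```

```text
19.025 [562.434 -15.28  135.002] [-0.174  0.185 -0.36   0.951  0.06  -1.681] F [-7.252  0.626 16.635] w 0.2400900776004749 T [0.087 1.675 0.068]
[[ 0.059  0.084 -0.995]
 [ 0.997  0.047  0.063]
 [ 0.052 -0.995 -0.081]]
tool delta [ 0.383 -0.115  1.655] yaw x 86.61389810548398
```

Call:
{"fn": "step_arm", "kwargs": {"targets": "0 4 0 0;0 4 0 0;0 4 0 0;0 4 0 0;0 4 0 0", "hand": 0, "squeeze": 30}}

```text
t: 19.65
eef_pos: [564.2, -15.4, 133.4]
eef_rot: [-0.505, 0.525, 0.517, -0.451]
wrist_force: [-11.3, 0.4, 25.3]
width: 0.17
```

```bash
python3 g.py
```

```text
19.65 [564.171 -15.396 133.376] [-0.172  0.187 -0.362  0.943  0.057 -1.678] F [-11.301   0.381  25.29 ] w 0.16991450532642627 T [0.202 2.74  0.044]
[[ 0.06   0.087 -0.994]
 [ 0.997  0.043  0.064]
 [ 0.048 -0.995 -0.084]]
tool delta [ 0.393 -0.268  3.39 ] yaw x 86.57090623999581
```

Bottomed with 25 N. Now turning clockwise while holding it down.

Call:
{"fn": "step_arm", "kwargs": {"targets": "0 3 0.5 6;0 3 0.5 6;0 3 0.5 6;0 3 0.5 6"}}

```text
t: 20.15
eef_pos: [565.2, -14.2, 133.4]
eef_rot: [-0.601, 0.61, 0.4, -0.328]
wrist_force: [-8.1, 1.8, 19.0]
width: 0.17
```

```bash
python3 g.py
```

```text
20.15 [565.151 -14.204 133.358] [-0.169  0.184 -0.365  0.935  0.057 -1.249] F [-8.081  1.838 18.966] w 0.16975430820852372 T [0.102 1.999 0.474]
[[ 0.465  0.094 -0.88 ]
 [ 0.881  0.042  0.471]
 [ 0.081 -0.995 -0.063]]
tool delta [-2.55  -0.433  3.549] yaw x 62.15877866484179
```

Call:
{"fn": "step_arm", "kwargs": {"targets": "-1 3 1 6;-1 3 1 6;0 3 1 6;0 3 1 6;-1 3 1 6;-1 3 1 6;0 3 1 6;0 3 1 6"}}

```text
t: 21.15
eef_pos: [565.2, -11.6, 133.1]
eef_rot: [0.709, -0.693, -0.12, 0.04]
wrist_force: [-9.4, -0.5, 19.7]
width: 0.157
```

```bash
python3 g.py
```

```text
21.15 [565.163 -11.602 133.069] [-0.162  0.174 -0.38   0.914  0.052 -0.386] F [-9.374 -0.508 19.675] w 0.15724854232651186 T [-0.623  1.801  0.413]
[[ 0.968  0.11  -0.225]
 [ 0.222  0.035  0.974]
 [ 0.115 -0.993  0.01 ]]
tool delta [-4.935 -0.592 -2.135] yaw x 12.931963829080084
```

Call:
{"fn": "step_arm", "kwargs": {"targets": "-2 3 -1 5;-1 3 -1 5;0 3 0 5"}}

```text
t: 21.52
eef_pos: [565.6, -12.1, 133.6]
eef_rot: [0.719, -0.692, -0.028, -0.054]
wrist_force: [-11.5, 1.0, 20.9]
width: 0.158
```

```bash
python3 g.py
```

```text
21.525 [565.57  -12.099 133.632] [-0.164  0.17  -0.385  0.907  0.055 -0.125] F [-11.495   1.013  20.878] w 0.15826515782223682 T [-0.528  2.184  0.619]
[[ 0.993  0.117  0.034]
 [-0.038  0.037  0.999]
 [ 0.115 -0.993  0.041]]
tool delta [-4.632 -0.655 -2.857] yaw x -2.1921886588470727
```

Call:
{"fn": "step_arm", "kwargs": {"targets": "-1 3 -1 5;-1 3 -1 5;0 3 0 5;0 3 0 5"}}

```text
t: 22.02
eef_pos: [565.3, -13.9, 134.3]
eef_rot: [0.711, -0.675, 0.094, -0.175]
wrist_force: [-9.6, 0.2, 21.1]
width: 0.157
```

```bash
python3 g.py
```

```text
22.025 [565.25  -13.869 134.325] [-0.164  0.166 -0.388  0.902  0.048  0.222] F [-9.601  0.206 21.053] w 0.15719450673322802 T [-1.137  2.267  0.81 ]
[[ 0.921  0.121  0.37 ]
 [-0.376  0.029  0.926]
 [ 0.101 -0.992  0.072]]
tool delta [-3.75  -0.565 -2.508] yaw x -22.18672307582311
```

Call:
{"fn": "step_arm", "kwargs": {"targets": "-1 2 -1 5;0 2 0 5"}}

```text
t: 22.28
eef_pos: [565.1, -15.8, 135.0]
eef_rot: [0.698, -0.659, 0.154, -0.234]
wrist_force: [-6.5, 0.8, 11.3]
width: 0.162
```

```bash
python3 g.py; python3 - <<'E'
from h import *
c=cam("wrist");cv2.imwrite("pics/w2.png",c["frame"])
E
```

```text
22.275 [565.072 -15.78  135.028] [-0.164  0.163 -0.39   0.899  0.043  0.396] F [-6.463  0.808 11.276] w 0.16163193700270026 T [-0.576  1.88   0.937]
[[ 0.843  0.123  0.524]
 [-0.53   0.023  0.848]
 [ 0.093 -0.992  0.085]]
tool delta [-4.12  -0.505 -1.407] yaw x -32.16955141010552
```

View pics/w2.png

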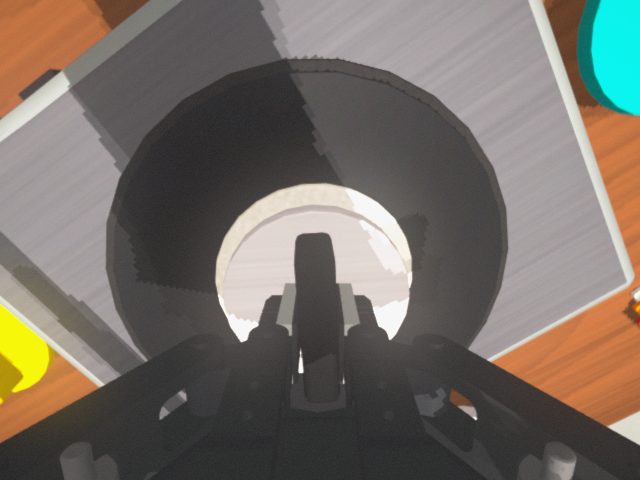

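The bar is still square in the pads, so it has turned about 118° since entry. I need to know how deep the platter is now, from the depth of record, label and disc.

```bash
cat > z.py <<'E'
from h import *
np.set_printoptions(precision=3,suppress=True)
def pl(q):
    for _ in range(3):
        A=np.c_[q[:,:2]-[561.5,-14.5],np.ones(len(q))];s=np.linalg.lstsq(A,q[:,2],rcond=None)[0];r=abs(A@s-q[:,2]);q=q[r<max(2,2*np.median(r))]
    return s,len(q)
def zz(n):
    c=cam(n);P=cloud(c);f=c["frame"].astype(int);r=np.hypot(P[...,0]-561.5,P[...,1]+14.5)
    ok=(P[...,2]>105)&(P[...,2]<160)
    for k,m in (("record",(r>52)&(r<84)&ok&(f.max(2)<110)),("disc",(r<36)&(P[...,2]<157)&ok&(f.min(2)>130))):
        if m.sum()>30: print(n,k,*pl(P[m]))
    e=(P[...,2]>82)&(P[...,2]<94)&(r>95)&(r<150); print("case z",np.median(P[e][:,2]))
if __name__=="__main__":
    for n in("wrist","scene","top"): zz(n)
E
python3 z.py; python3 g.py|head -1
```

```text
wrist record [ -0.001   0.    121.791] 49447
wrist disc [  0.012   0.051 134.667] 9870
case z 90.28448445878001
scene record [ -0.005   0.    119.613] 726
scene disc [  0.024   0.019 132.507] 96
case z 87.80124112679584
top record [  0.003  -0.007 121.817] 264
case z 89.64014969055847
22.475 [565.036 -15.734 134.959] [-0.164  0.163 -0.39   0.899  0.043  0.393] F [-5.957 -0.404 15.303] w 0.15548488540120467 T [-0.646  1.543  0.807]
```

```bash
python3 - <<'E'
from h import *
c=cam("wrist");P=cloud(c);f=c["frame"]
m=np.zeros((480,640),bool);m[228:300,285:350]=True
m&=(P[...,2]>152)&(P[...,2]<172)&(f.max(2)<130)
q=P[m][:,:2];print(len(q),np.median(P[m][:,2]),cv2.minAreaRect(q.astype(np.float32)))
# edges per row
L=[];Rr=[]
for v in range(240,280,4):
    u=np.where(m[v])[0]; L.append(P[v,u[1]][:2]);Rr.append(P[v,u[-2]][:2])
for E in(L,Rr):
    E=np.array(E);d=E[-1]-E[0];print(np.degrees(np.arctan2(d[1],d[0])))
mid=(np.array(L)+np.array(Rr))/2;d=mid[-1]-mid[0];print(np.degrees(np.arctan2(d[1],d[0])),mid[0],mid[-1])
E
python3 g.py|tail -1
```

```text
2073 160.31744365564145 ((544.505859375, -5.108685493469238), (16.508724212646484, 21.11383819580078), 57.93366241455078)
tool delta [-4.06  -0.501 -1.429] yaw x -32.0326180048441Traceback (most recent call last):
  File "<stdin>", line 9, in <module>
IndexError: index 1 is out of bounds for axis 0 with size 0
```

```bash
python3 - <<'E'
from h import *
p,Rm,s=tool();c=cam("wrist");f=cv2.cvtColor(c["frame"],cv2.COLOR_BGR2GRAY)
K=c["K"];W=cv2.imread("pics/w.png",0)
for nm,g in(("now",f),("old",W)):
    print(nm)
    for v in range(240,282,8):
        r=cv2.GaussianBlur(g,(3,3),0)[v].astype(int)
        d=np.where(r<95)[0];d=d[(d>280)&(d<360)];print(v,d.min() if len(d) else None,d.max() if len(d) else None,r[285:350:6])
E
```

```text
now
240 297 329 [216 215  84  78  81  81  83  85 212 216 216]
248 296 331 [217 217  78  78  80  79  81  83 176 218 218]
256 296 332 [216 214  77  77  78  79  80  83 100 216 216]
264 295 333 [217 216  77  78  77  78  79  82  83 218 219]
272 296 334 [217 216  77  75  76  76  77  78  80 216 217]
280 297 334 [214 213  77  72  73  73  75  77  77 211 211]
old
240 None None [247 247 247 145 133 129 125 120 114 228 228]
248 None None [247 247 247 136 131 127 123 118 115 228 230]
256 None None [247 247 234 131 128 124 120 115 110 228 229]
264 None None [236 235 223 126 123 119 115 110 106 229 230]
272 None None [232 231 224 120 116 112 109 104 101 226 227]
280 None None [230 230 221 113 109 106 102  99  95 224 222]
```

The record plane is 17–18 mm down, so the lugs are through the slots. The torque has risen to 0.9 N·m, so it is at the stop, with play and some pad slip. Now I ease the load off gently and see whether it holds at about 10 mm.

Call:
{"fn": "step_arm", "kwargs": {"targets": "-1 -1 0 0;-1 -1 0 0;0 -1 0 0;0 -1 0 0;0 -1 0 0"}}

```text
t: 23.2
eef_pos: [564.7, -15.7, 136.2]
eef_rot: [0.698, -0.661, 0.15, -0.232]
wrist_force: [6.0, -1.1, -8.2]
width: 0.159
```

```bash
python3 g.py; python3 z.py
```

```text
23.2 [564.689 -15.675 136.209] [-0.163  0.16  -0.392  0.898  0.039  0.389] F [ 5.999 -1.088 -8.237] w 0.15898971334041828 T [-0.777 -0.652  0.649]
[[ 0.847  0.126  0.517]
 [-0.523  0.019  0.852]
 [ 0.097 -0.992  0.082]]
tool delta [-3.751 -0.473 -1.263] yaw x -31.68923736540625
wrist record [ -0.     0.   122.98] 49352
wrist disc [  0.021   0.046 135.783] 9842
case z 90.28384554516543
scene record [ -0.002  -0.004 120.702] 711
scene disc [ -0.013  -0.007 134.444] 77
case z 87.80098510597043
top record [  0.013   0.003 122.517] 247
case z 89.6765655191
```

Call:
{"fn": "step_arm", "kwargs": {"targets": "0 0 0 0;0 0 0 0;0 0 0 0;0 0 0 0", "hand": 40}}

```text
t: 23.85
eef_pos: [565.7, -13.8, 138.3]
eef_rot: [0.7, -0.658, 0.152, -0.234]
wrist_force: [1.0, 0.1, 1.5]
width: 0.401
```

```bash
python3 g.py; python3 z.py
```

```text
23.85 [565.709 -13.806 138.31 ] [-0.162  0.158 -0.389  0.901  0.046  0.394] F [0.975 0.089 1.478] w 0.4012796617605036 T [-0.006 -0.011 -0.061]
[[ 0.844  0.128  0.52 ]
 [-0.527  0.026  0.849]
 [ 0.096 -0.991  0.089]]
tool delta [-3.621 -0.655 -3.397] yaw x -31.971810615062402
wrist record [ -0.001   0.    126.276] 51751
wrist disc [ -0.      0.001 137.28 ] 11044
case z 90.25769839124743
scene record [ -0.002  -0.001 124.043] 723
scene disc [  0.022   0.009 134.903] 60
case z 87.92561497712074
top record [  0.002  -0.011 126.713] 211
case z 89.63643344193383
```

It is level but held at about 13–14 mm, so the lugs are under the ceiling and not in the pockets. I measure the bar angle.

```bash
python3 - <<'E'
from h import *
c=cam("wrist");P=cloud(c);f=c["frame"];g=cv2.cvtColor(f,cv2.COLOR_BGR2GRAY)
cv2.imwrite("pics/w3.png",f)
for v in range(236,340,8):
    r=g[v].astype(int);d=np.where(r<125)[0];d=d[(d>270)&(d<375)]
    if len(d)>6: 
        a,b=d.min(),d.max();A,B=at_z(c,(a,v),163),at_z(c,(b,v),163);print(v,a,b,A[:2],B[:2],P[v,(a+b)//2])
E
```

```text
236 292 325 [525.87798986  -1.92698863] [531.74286798   6.97101196] [ 5.34844187e+02 -1.51325202e-01  1.45886049e+02]
244 291 327 [528.02549987  -3.6996337 ] [534.50165529   6.0782594 ] [ 5.34339660e+02 -1.14802463e-01  1.54894370e+02]
252 291 330 [530.38870116  -5.23061125] [537.49480362   5.44572966] [535.05094324  -0.5658509  159.9888217 ]
260 292 332 [532.97502047  -6.51491525] [540.35807946   4.52225819] [536.76432503  -1.07421486 162.72699602]
268 293 332 [535.6074976   -7.82214013] [542.89663      3.01949471] [539.39967899  -2.67885166 162.42518195]
276 294 333 [538.28737935  -9.15290499] [545.67127275   1.77326154] [542.0190317   -3.9242805  162.67754093]
284 294 334 [540.82622319 -10.78714293] [5.48496874e+02 5.04140310e-01] [544.38735504  -5.06379442 163.50437943]
292 271 367 [539.020094   -18.87849662] [557.7180306    8.49925915] [547.5738184   -5.09836307 164.25599028]
300 271 369 [541.59468487 -20.6182248 ] [560.93899934   7.55354191] [551.40161881  -6.83357443 162.52421278]
308 271 372 [544.21558294 -22.38924415] [564.4290644    6.88738246] [554.05591581  -8.09419731 163.03900042]
316 271 374 [546.8840489  -24.19240654] [567.78143662   5.90664043] [556.68434521  -9.34565069 163.64193461]
324 271 374 [549.60138959 -26.02859505] [570.77724573   4.29936766] [560.1697561  -11.33639736 162.62593665]
332 271 374 [552.36896019 -27.89872542] [573.83010614   2.66148646] [562.78428268 -12.97239409 163.0770805 ]
```

View pics/w3.png

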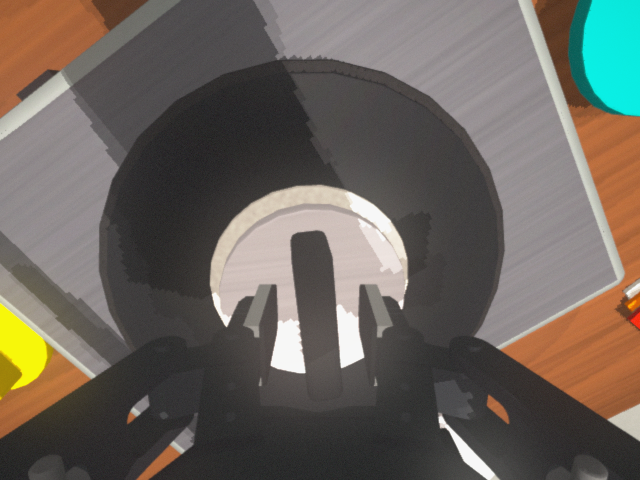

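The bar is at about −27°, 187° from its start; the text allows a stop at no more than about 165–175°, so it may be beyond the pockets. The tool has also crept to an 8° lean. I'll regrip, use the blocked tip to take out the lean by pushing +x, then look.

Call:
{"fn": "step_arm", "kwargs": {"targets": "-1 -2 0 0;0 0 0 4;0 0 0 0;0 0 0 0;0 0 0 0;5 0 3 0;5 0 3 0;5 0 3 0", "hand": 0, "squeeze": 40}}

```text
t: 25.05
eef_pos: [564.8, -13.5, 140.1]
eef_rot: [0.691, -0.655, 0.185, -0.243]
wrist_force: [-14.2, 0.0, 14.2]
width: 0.174
```

```bash
python3 g.py
```

```text
25.05 [564.782 -13.524 140.118] [-0.158  0.177 -0.358  0.948  0.038  0.459] F [-14.165   0.044  14.195] w 0.17396140039552005 T [-0.382  2.712  0.726]
[[ 0.813  0.093  0.574]
 [-0.578  0.024  0.815]
 [ 0.062 -0.995  0.073]]
tool delta [-2.502 -0.4   -3.327] yaw x -35.41559783906329
```

Call:
{"fn": "step_arm", "kwargs": {"targets": "5 0 3 -4;5 0 3 -4;5 0 3 0;5 0 3 0;5 0 3 0"}}

```text
t: 25.68
eef_pos: [564.8, -14.4, 140.1]
eef_rot: [0.695, -0.678, 0.159, -0.179]
wrist_force: [-15.1, -1.7, 13.2]
width: 0.154
```

```bash
python3 g.py
```

```text
25.675 [564.829 -14.41  140.083] [-0.151  0.215 -0.308  1.018  0.022  0.333] F [-15.089  -1.711  13.247] w 0.15377298669390427 T [-0.862  2.843  0.156]
[[ 0.885  0.033  0.464]
 [-0.465  0.017  0.885]
 [ 0.021 -0.999  0.03 ]]
tool delta [-3.385 -0.14  -2.217] yaw x -27.720650826037264
```

Call:
{"fn": "step_arm", "kwargs": {"targets": "4 0 4 0;4 0 4 0;3 0 4 0"}}

```text
t: 26.05
eef_pos: [564.6, -14.0, 140.0]
eef_rot: [0.687, -0.685, 0.172, -0.172]
wrist_force: [-12.2, -4.8, 10.9]
width: 0.154
```

```bash
python3 g.py
```

```text
26.05 [564.557 -13.954 139.977] [-0.141  0.235 -0.281  1.055  0.003  0.351] F [-12.175  -4.811  10.93 ] w 0.1535278121087579 T [-1.549  2.113  0.3  ]
[[ 0.882  0.     0.472]
 [-0.472  0.003  0.882]
 [-0.001 -1.     0.003]]
tool delta [-2.912 -0.004 -2.519] yaw x -28.165254583941554
```

The tool is vertical again. Press a little and try turning back anticlockwise, feeling for torque.

Call:
{"fn": "step_arm", "kwargs": {"targets": "-2 1 -2 0;0 2 0 0;0 2 0 0;0 2 0 -4;0 2 0 -4;0 2 0 -4"}}

```text
t: 26.8
eef_pos: [562.8, -15.2, 139.9]
eef_rot: [0.701, -0.698, 0.1, -0.102]
wrist_force: [-4.9, 0.9, 12.6]
width: 0.153
```

```bash
python3 g.py; python3 z.py|grep wrist
```

```text
26.8 [562.78  -15.177 139.873] [-0.144  0.23  -0.289  1.049  0.004  0.143] F [-4.899  0.904 12.562] w 0.1533912143696704 T [-0.253  0.814 -0.257]
[[ 0.959  0.004  0.283]
 [-0.283  0.003  0.959]
 [ 0.003 -1.     0.004]]
tool delta [-2.006 -0.007 -0.198] yaw x -16.421396170279237
wrist record [ -0.      0.    126.645] 45877
wrist disc [ -0.006   0.003 137.829] 9354
```

Call:
{"fn": "step_arm", "kwargs": {"targets": "0 -2 0 0;0 -2 0 0;0 -1 0 0"}}

```text
t: 27.32
eef_pos: [562.7, -15.1, 143.1]
eef_rot: [0.701, -0.698, 0.102, -0.104]
wrist_force: [2.6, 0.2, -5.2]
width: 0.158
```

```bash
python3 g.py; python3 z.py|grep wrist
```

```text
27.325 [562.661 -15.078 143.141] [-0.144  0.227 -0.285  1.056  0.005  0.148] F [ 2.593  0.156 -5.233] w 0.15807695255131243 T [-0.261 -0.928  0.071]
[[ 0.958  0.004  0.288]
 [-0.288  0.005  0.958]
 [ 0.002 -1.     0.006]]
tool delta [-1.862 -0.006 -0.27 ] yaw x -16.749594209966205
wrist record [ -0.      0.    129.921] 45767
wrist disc [ -0.002   0.003 141.014] 9355
```

It rose 3.3 mm and is now held 10 mm down against a 5 N upward pull, so it is in the pockets. Releasing.

Call:
{"fn": "step_arm", "kwargs": {"targets": "0 0 0 0;0 0 0 0;0 0 0 0;0 0 0 0", "hand": 45}}

```text
t: 27.98
eef_pos: [562.1, -15.1, 145.6]
eef_rot: [0.701, -0.698, 0.103, -0.104]
wrist_force: [0.2, -0.8, 0.0]
width: 0.451
```

Call:
{"fn": "step_arm", "kwargs": {"targets": "0 -15 0 0;0 -30 0 0;0 -40 0 0;0 -40 0 0;0 0 0 0;0 0 0 0"}}

```text
t: 28.72
eef_pos: [561.8, -15.7, 279.5]
eef_rot: [0.701, -0.698, 0.101, -0.105]
wrist_force: [0.2, 0.8, -0.8]
width: 0.451
```

```bash
python3 g.py; python3 z.py; python3 cl.py | grep -E "handle|enclos|arm"; python3 - <<'E'
from h import *
c=cam("scene");cv2.imwrite("pics/end.png",cv2.resize(c["frame"][130:350,210:500],(790,600),interpolation=cv2.INTER_CUBIC))
E
```

```text
28.725 [561.819 -15.731 279.501] [-0.146  0.139 -0.095  1.331  0.005  0.148] F [ 0.21   0.772 -0.8  ] w 0.45078165395381564 T [-0.015  0.032 -0.008]
[[ 0.957  0.006  0.289]
 [-0.289  0.005  0.957]
 [ 0.005 -1.     0.006]]
tool delta [-1.245 -0.002  0.596] yaw x -16.807650030829524
wrist record [ -0.      0.    129.966] 19692
wrist disc [ -0.      0.001 140.95 ] 4847
case z 90.25861637400607
scene record [ -0.001  -0.002 127.49 ] 671
scene disc [ -0.     -0.007 137.871] 97
case z 87.74471442893105
top record [ -0.03    0.011 129.926] 47
case z 89.65101550219765
wrist handle n 1505 ctr (562.7191772460938, -15.367749214172363) size (12.893668174743652, 63.55916213989258) ang -16.941156 z 166.77139784565443 167.3919819059003
arm line [   0.999    0.049  537.507 -134.92 ]
scene handle n 43 ctr (567.2636108398438, -11.625652313232422) size (17.625720977783203, 58.322296142578125) ang -20.157894 z 165.91877827289682 168.3594753480922
arm line [   0.999    0.032  564.317 -134.675]
arm line [   1.       0.031  564.131 -139.057]
```

View pics/end.png

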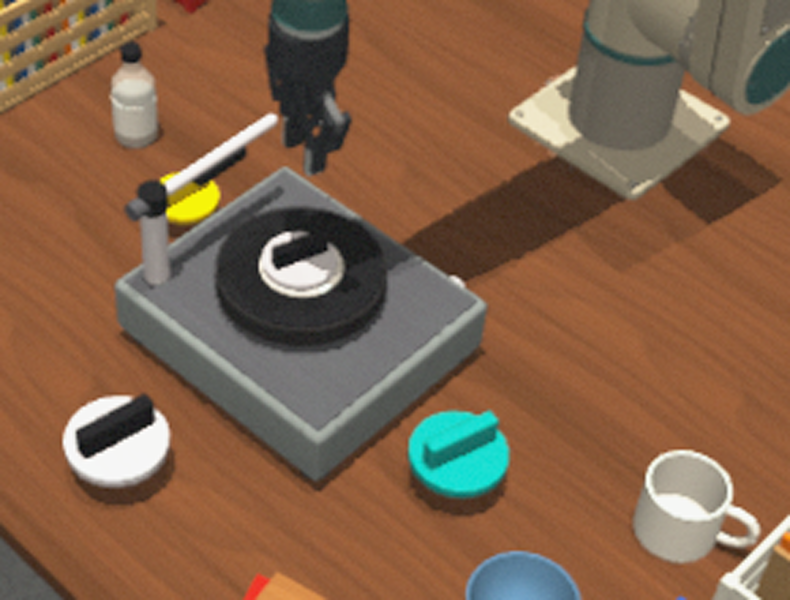

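The final view shows the brush arm parked, the clamp level and down at about (300,262), and cup, bowl and bottle in place. The gripper is clear of everything. Handing in.

```bash
python3 -c "
from plant import sign_off;print(sign_off())"
```

```text
the job is handed in; nothing more can be done
None
```

The job is handed in: the brush arm is parked at its stop and the clamp is latched down. No verdict came back. The whole run took about 29 s of the 72 s.

**Brush arm:** I pushed it back with the closed fingers. Its line measured 0.03–0.05 rad, about the same as the machine's own yaw.

**Clamp:** I gripped the small white clamp by its bar, turned it and pressed about every 10°. The lugs dropped in about 73° from the start, and I pressed to about 17 mm and turned it clockwise.

**Last checks (robot clear, wrist force about 0):**

| Check | Measured | Wanted |
|---|---|---|
| Platter down | 9.9 mm (disc height, wrist camera), 9.4–10.6 mm (other views) | 8–12 mm |
| Disc slope | 0.01 rad or less | below 0.08 rad |
| Handle centre off the axis | about 1–2 mm | below 5 mm |
| Cup and bottle | in place in the last picture | not moved |
| Bowl | in place, but partly out of that picture | not moved |

**What went wrong on the way:**
- **First descent:** it stopped short, so I corrected it and gripped again.
- **Tool lean:** the tool crept to about 8° off vertical, which I think kept the lugs out at first. Resting the fingertips on the disc got them in.
- **Overturn:** I turned the clamp to about 187° from its start, past the roughly 175° I expected for the stop. It hung at about 13.5 mm there.
- **Seating:** I took the lean out and turned back about 11°. It then rose into the pockets and held against a 5 N upward pull.

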